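# Square the drilled block into the bench stops

### The job

Push the drilled beech block across the bench, without picking it up, until its long side lies flush against the long steel fence and its end is hard up against the short steel end stop, whichever end of the fence that stop is on. Leave the block lying there and leave the other loose things where they stand.

Things in the scene. Friction and masses are not known exactly. Their poses are not given: they have to be found in the camera images.
- block: the loose thing to push: a wooden (beech) block with a row of shallow round hollows in its top, 45 mm wide (its x) by 125 mm long (its y) by 26 mm high, 0.11 to 0.24 kg, lying flat in front of the fence (on the robot's side), roughly parallel to it. Origin at the centre of its underside, z up; both ends are alike. It slides with ordinary friction (a push of about 1 to 3 N).
- fence: straight bare steel bar fixed to the bench, 400 mm long (its y) by 20 mm (its x) by 24 mm high, with three dark 4 mm high screw heads on top. Origin on the bench under the middle of the front face, the face towards the robot; x points away from the robot into the bar, so the space for the block is at negative x; y runs along the face to the robot's left.
- end_stop: short bare steel bar fixed to the bench in front of the left or the right end of the fence, square to it: 64 mm (its x, square to the fence) by 16 mm (its y, along the fence) by 24 mm high, two dark screw heads on top. Origin at the centre of its underside; its stopping face is 8 mm from there, on the side towards the middle of the fence. An 8 mm gap separates it from the fence.
- spool: bystander: spool of solder with black flanges, 52 mm across, 32 mm high, standing by the fence at the end of it that has no end stop. Origin at the centre of its underside.
- tee: bystander: rusty pipe tee, 44 x 48 x 25 mm, left of the block. Origin at the centre of its underside.
- ferrule: bystander: short brass sleeve, 27 mm across, 22 mm high, right of the block. Origin at the centre of its underside.
- plate: bystander: flat drilled brass plate 34 x 115 x 6 mm lying behind the fence. Origin at the centre of its underside.
- tape: bystander: roll of masking tape 104 mm across, 25 mm high, lying behind the fence. Origin at the centre of its underside.
- jar: bystander: small jar with a yellow lid, 54 mm across, 70 mm high, behind the fence. Origin at the centre of its underside.

How it is judged:
By the outcome, as a careful person would: the job done as asked, in the order asked, and still so for the second after the job is handed in, with the robot touching nothing.
It also fails if it takes over 58 s, if anything falls off the work surface, if the arm or the gripper's body presses on something with over 40 N, if the wrist force passes 120 N, or if a joint passes its speed limit or range.

### The arm

A 6-joint arm with a two-finger parallel gripper is mounted at the origin on a cart in front of the work surface, level with it; the furniture and walls round the work are solid. World frame = base frame: x ahead of the robot, y to its left, z up, the work surface at z = 0. Lengths are in mm, angles in rad, forces in N, time in s.
With the tool pointing down it reaches from about 300 to 775 mm from the base axis. Payload 14.6 kg.
Tool frame: the origin (TCP) lies at the centre of the arm's flange, where the gripper is bolted on; the fingertips stand 173 mm ahead of it and the grasp point (between the pads) lies 155 mm ahead of it; z points along the fingers, y is the line along which they close (so a half turn about z gives the same grasp; the last joint's range is limited). The gripper opens to 85 mm and grips with 20 to 120 N. Pads are 22 mm wide; open, the fingers measure 114 mm over their backs; the gripper's body (76 mm by 85 mm) begins 54 mm behind the grasp point. The pads swing forward as they close: fully open they stand 13 mm farther back than shut.
Start: joints at [-1.207, 0.3, 1.521, -0, 1.321, -0.067], TCP at [229.671, -499.742, 404.681] pointing down, gripper open.
Joint ranges: [-3.03, 3.03], [-0.79, 2.21], [0.23, 2.52], [-1.04, 4.18], [0, 3.07], [-2.55, 2.55]. Speed limits (rad/s): [2.22, 2.22, 2.57, 3.14, 3.14, 3.14].

### API

Orientations are given as a unit quaternion [w, x, y, z].
In Python, from rig import bot, eyes gives the robot as it stands. Calls block until the motion is done:
- bot.move_to(position, orientation): joint-space move of the TCP to a pose.
- bot.servo_line(position, attitude=None, speed=150, until_force=None): straight line of the TCP; attitude=None keeps the orientation; speed is the mean speed in mm/s. With until_force (N) it stops when the force on the tool has changed by that much, and returns True; else False.
- bot.move_joints(angles): joint-space move.
- bot.move_gripper(opening, grip_force=None): finger opening in mm; grip_force is the grip in N (None keeps the last); returns when the fingers have stopped.
- bot.dwell(seconds).
- bot.ik(position, orientation): joint angles nearest the present ones, or None.
- eyes.read_camera(name): name is "scene" or "top" or "wrist"; returns a dict with "image" (420x560x3 uint8, blue, green, red), "depth" (420x560 float32, mm along the optical axis (not along the pixel's ray), 0 where there is no reading), "fovy" (degrees; the focal length in pixels is half the picture's height over the tangent of half this angle, whatever the lens; pixels are square), "cx", "cy" (the principal point, pixels), "k1" (the pictures are not rectified: a ray, as slopes to the right and down, at radius r is drawn at 1 + k1 r^2 times it, then the intrinsics apply), "eye" and "attitude" of the camera in the world; the wrist camera has in their place "mount" (4x4, takes a point from camera to tool coordinates, whose origin is the TCP and whose axes are the flange's). Camera axes: x right, y down, z forward; pixel columns grow to the right and rows downward; lengths in mm; the calibration is good to about 2 mm. A picture is of the moment at which its call begins: read the wrist's pose just before it.
A pose or a line that the arm cannot do raises bot.MotionError and nothing moves.
- bot.finish_job(): hands the job in; it is judged then, once.
Trained networks look in the newest picture that a camera, given by its name, has taken for a name from the list of things; names that differ only in an ending like _2 or _b are one class to them, and where a whole thing is asked for, a point or a joint stands for the part that bears it (a point fixed in the world has none). Each returns a list of dicts, best first, with "p" (0 to 1); they miss things now and then, are a little off and sometimes report something else, mostly with a low value. They report only what shows in the picture. A call takes as long as a camera call.
- eyes.look_for(camera, target): "pixel" ([row, column] in pixels, amid what is visible of it).
- eyes.trace(camera, target): "pixels" (420x560 bool, what is visible of it) and "pixel" ([row, column] in pixels, amid what is visible of it).
Readings, each from a call of its own:
- bot.read_clock(): time.
- bot.read_joint_positions(): joint angles.
- bot.read_qvel(): joint speeds.
- bot.read_effort(): joint torques, N m.
- bot.read_ee_pos(): TCP position.
- bot.read_tool_rot(): TCP orientation.
- bot.read_ft_force(): force on the tool from outside, world axes, zero at the start.
- bot.read_moment(): the same for the moment, N m.
- bot.read_grip_width(): finger opening in mm.
- bot.read_grip_force(): force on a finger pad.
Only numpy, scipy, OpenCV 4.12 (cv2) and the standard library are available. Lean on these libraries where they do the work, as an engineer would, in place of code of your own. Each camera call takes 0.05 s, during which the arm holds its last target. There are 200 camera calls.

## Working session

There is one attempt and no reset: what is moved stays moved. The work goes in short steps, each a Python script; the robot and the scene stay as the last script left them, time stands still between calls to the robot, and variables do not carry over. Pictures are saved under pics/ and viewed, at most 10 in all, crops included, and the job is handed in when it is done.

```bash
mkdir -p pics; ls; cat > h.py <<'E'
import numpy as np, cv2
from scipy.spatial.transform import Rotation as R
from rig import bot, eyes
def rot(q): return R.from_quat([q[1],q[2],q[3],q[0]]).as_matrix()
def campose(c,name):
    if name=="wrist":
        T=np.eye(4);T[:3,:3]=rot(bot.read_tool_rot());T[:3,3]=bot.read_ee_pos()
        return T@np.array(c["mount"])
    T=np.eye(4);A=np.array(c["attitude"]);T[:3,:3]=A if A.shape==(3,3) else rot(A);T[:3,3]=c["eye"];return T
def slopes(c,rc):
    rc=np.atleast_2d(rc).astype(float)
    f=210/np.tan(np.radians(c["fovy"])/2)
    u=(rc[:,1]-c["cx"])/f;v=(rc[:,0]-c["cy"])/f
    d=np.stack([u,v],1);s=d.copy()
    for _ in range(15): s=d/(1+c["k1"]*(s**2).sum(1,keepdims=True))
    return s
def world_depth(c,T,rc):
    rc=np.atleast_2d(rc).astype(int);z=c["depth"][rc[:,0],rc[:,1]]
    s=slopes(c,rc);P=np.c_[s*z[:,None],z]
    return (P@T[:3,:3].T+T[:3,3])[z>0]
def world_plane(c,T,rc,h):
    s=slopes(c,rc);d=np.c_[s,np.ones(len(s))]@T[:3,:3].T
    return T[:3,3]+d*((h-T[2,3])/d[:,2])[:,None]
E
python3 - <<'E'
from h import *
for n in ["scene","top"]:
    c=eyes.read_camera(n);T=campose(c,n);cv2.imwrite(f"pics/{n}0.png",c["image"])
    print(n,c["eye"],c["fovy"],c["k1"])
    for t in ["block","fence","end_stop","spool","tee","ferrule","jar"]:
        r=eyes.trace(n,t)
        for d in r[:2]:
            m=np.argwhere(d["pixels"]);W=world_depth(c,T,m)
            if len(W)==0: print(t,"nodepth",d["pixel"]);continue
            z=np.percentile(W[:,2],90);top=W[abs(W[:,2]-np.median(W[:,2]))<6]
            rect=cv2.minAreaRect(top[:,:2].astype(np.float32))
            print(t,round(d["p"],2),np.round(d["pixel"]),len(m),"z50/90",np.round([np.median(W[:,2]),z],1),np.round(rect[0],1),np.round(rect[1],1),round(rect[2],2))
print(bot.read_clock(),bot.read_tool_rot())
E
```

```text
pics
rig.py
scene [ 296.10776422 -620.46148996  488.6826698 ] 47.65135639681587 -0.10698770475613766
block 0.78 [231. 236.] 1639 z50/90 [24.  26.9] [539.2  70.7] [ 46.9 127.4] 25.53
fence 0.72 [216. 299.] 2505 z50/90 [20.8 25.2] [648.9 107.8] [ 35.6 403. ] 12.02
end_stop 0.95 [261. 327.] 538 z50/90 [19.2 25.4] [640.8 -84.5] [64.1 16.2] 12.01
end_stop 0.46 [224. 347.] 692 z50/90 [6.3 7.5] [745.5  19.4] [ 44.5 123.3] 12.15
spool 0.76 [180. 213.] 477 z50/90 [23.6 33.1] [566.9 270.6] [34.1 38.6] 59.9
tee 0.71 [199. 173.] 374 z50/90 [17.5 23.5] [469.8 235. ] [46.2 50.6] 57.04
ferrule 0.84 [272. 280.] 297 z50/90 [13.8 21.6] [556.2 -75.2] [26.8 24.1] 40.01
jar 0.96 [180. 314.] 953 z50/90 [45.4 69.9] [734.9 128.5] [31.9 51.8] 61.97
top [503.89985238  72.38726971 898.27979819] 53.518956857447975 -0.10281217154409035
block 0.91 [248. 275.] 1314 z50/90 [24.9 27.1] [536.4  73.4] [ 45.  124.9] 25.95
fence 0.74 [193. 261.] 1903 z50/90 [23.4 25.8] [652.6 111.7] [ 20.5 396.6] 12.24
fence 0.69 [158. 306.] 686 z50/90 [5.4 7.2] [741.7  16.1] [ 34.2 113.1] 11.58
end_stop 0.65 [201. 351.] 302 z50/90 [23.  26.3] [639.5 -82.1] [64.5 16.8] 11.83
spool 0.44 [141. 188.] 978 z50/90 [23.5 25.7] [733.2 252.5] [103.  98.] 46.98
tee 0.81 [276. 195.] 362 z50/90 [21.2 24.1] [468.9 238.3] [43.2 47.8] 48.96
ferrule 0.63 [237. 348.] 21 z50/90 [15.8 22.2] [556.6 -72.4] [10.7 25.6] 5.46
jar 0.96 [147. 246.] 654 z50/90 [68.1 70.2] [737.8 142.2] [50.7 49.5] 2.31
0.8 [-3.03587860e-06  9.76891415e-01  2.13736199e-01 -2.92700354e-06]
```

View pics/top0.png

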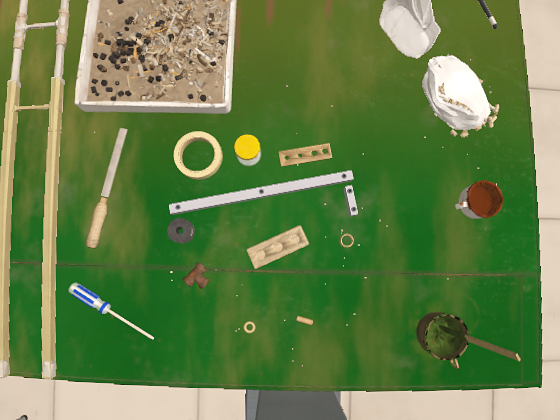

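```bash
cat >> h.py <<'E'
th=np.radians(12.1); n=np.array([np.cos(th),np.sin(th)]); t=np.array([-n[1],n[0]]); F=np.array([640.9,107.6])
Q=[0,np.cos(th/2),np.sin(th/2),0]
def P(x,y,z): return [*(F+x*n+y*t),z]
def fr(p): d=np.array(p[:2])-F; return np.round([d@n,d@t,p[2] if len(p)>2 else 0],1)
def rep(*s): print(*s,fr(bot.read_ee_pos()),"F",np.round(bot.read_ft_force(),1),"t",bot.read_clock())
def look(names=("block","fence","end_stop"),save=None,cams=("top","scene")):
    for cn in cams:
        c=eyes.read_camera(cn);T=campose(c,cn)
        if save: cv2.imwrite(f"pics/{cn}_{save}.png",c["image"])
        for k in names:
            for d in eyes.trace(cn,k)[:1]:
                W=world_depth(c,T,np.argwhere(d["pixels"]));W=W[abs(W[:,2]-np.median(W[:,2]))<6]
                r=cv2.minAreaRect(W[:,:2].astype(np.float32));print(cn,k,round(d["p"],2),fr(r[0]),np.round(r[1],1),round(r[2],1))
E
python3 - <<'E'
from h import *
X=-182
for z in (260,168): print(z,bot.ik(P(X,-13,z),Q))
bot.move_to(P(X,-13,260),Q); rep("above")
bot.servo_line(P(X,-13,192),speed=100)
h=bot.servo_line(P(X,-13,168),speed=20,until_force=3); rep("down",h)
c=eyes.read_camera("scene");cv2.imwrite("pics/s1.png",cv2.resize(c["image"][150:330,130:400],(800,533)))
E
```

```text
260 [ 4.31458647e-02  3.06593033e-01  1.88690164e+00 -4.44089210e-16
  9.48097980e-01  1.40275735e+00]
168 [ 4.31458647e-02  4.80444088e-01  1.92090246e+00 -4.44089210e-16
  7.40246102e-01  1.40275735e+00]
above [-181.9  -13.5  260.2] F [ 0.1  0.5 -0.5] t 3.025
down False [-182.   -13.   168.1] F [ 0.6 -0.2 -0.3] t 5.2083
```

View pics/s1.png

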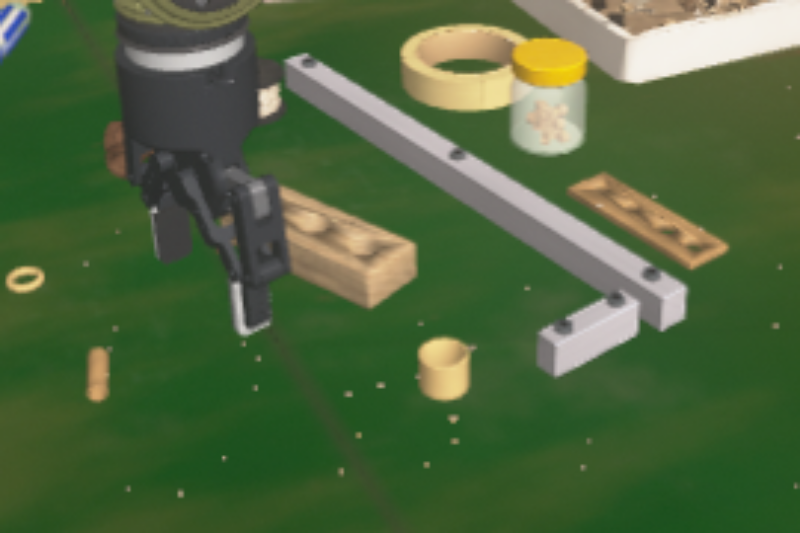

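The open gripper stands behind the block with its fingertips about 8 mm above the bench and its finger line parallel to the fence. The ferrule (crop pixel 368,445) is clear of the path, so I'll push.

```bash
python3 - <<'E'
from h import *
h=bot.servo_line(P(-75,-13,168),speed=45,until_force=15); rep("p1",h)
if not h:
    h=bot.servo_line(P(-46,-13,168),speed=20,until_force=12); rep("p2",h)
bot.servo_line(P(-95,-13,168),speed=80)
bot.servo_line(P(-95,-13,260),speed=150); rep("up")
look(save="a")
E
```

```text
p1 False [-75.  -13.  168.1] F [-0.4 -0.4 -0.1] t 7.7833
p2 True [-52.  -13.  167.5] F [ 0.6 -0.3  0. ] t 8.85
up [-95.2 -12.9 259.2] F [-0.2  0.2 -0.1] t 10.3
top block 0.92 [ -2.9 -19.4   0. ] [ 24.8 121.7] 4.3
top fence 0.89 [12.3  0.8  0. ] [ 21.1 398.6] 12.2
top end_stop 0.75 [ -41.3 -185.2    0. ] [63.9 16.8] 12.6
scene block 0.86 [-21.4 -20.6   0. ] [ 45.9 124.3] 14.8
scene fence 0.92 [14.1 -5.9  0. ] [ 24.9 391.6] 12.0
```

```bash
python3 - <<'E'
from h import *
bot.servo_line(P(-120,80,280),speed=150)
bot.move_gripper(0)
look(names=("block","fence","end_stop","spool"),save="b")
c=cv2.imread("pics/top_b.png");cv2.imwrite("pics/bb.png",cv2.resize(c[130:290,150:380],(800,556)))
E
```

```text
top block 0.62 [-19.7 -17.1   0. ] [ 45.9 124.9] 12.2
top fence 0.6 [11.5  0.3  0. ] [ 23.1 398.9] 12.3
top end_stop 0.77 [ -41.2 -185.5    0. ] [63.9 17.3] 11.8
top spool 0.81 [-32.2 182.4   0. ] [36.  50.8] 2.0
scene block 0.86 [-17.2 -15.7   0. ] [ 50.1 134.2] 10.6
scene fence 0.8 [ 3.4 -3.2  0. ] [ 45.1 399.4] 12.1
scene end_stop 0.77 [ -39.3 -186.5    0. ] [65.7 19.3] 12.1
scene spool 0.89 [-37.2 178.3   0. ] [43.2 42.6] 74.8
```

View pics/bb.png

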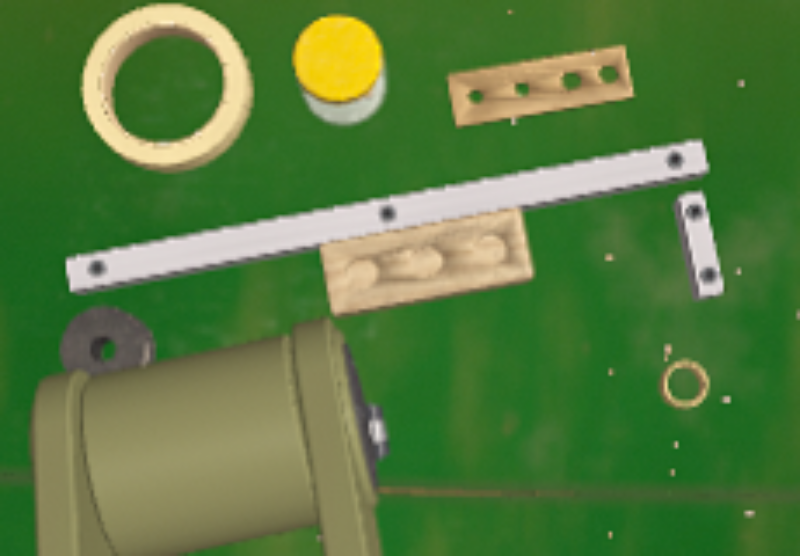

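The block now lies flush on the fence, at crop pixels (320–530, 210–310). The stop is at the right end, about (700,245), and the way there is free.

```bash
python3 - <<'E'
from h import *
bot.servo_line(P(-22,82,280),speed=150)
bot.servo_line(P(-22,82,205),speed=120)
h=bot.servo_line(P(-22,82,182),speed=25,until_force=4); rep("down",h)
z=bot.read_ee_pos()[2]; z=z+6 if h else z
if h: bot.servo_line(P(-22,82,z))
h=bot.servo_line(P(-22,-15,z),speed=45,until_force=15); rep("s1",h)
if not h:
    h=bot.servo_line(P(-22,-70,z),speed=20,until_force=12); rep("s2",h)
bot.servo_line(P(-22,30,z),speed=80); bot.servo_line(P(-22,30,280)); rep("up")
bot.servo_line(P(-150,30,280)); bot.move_gripper(85)
look(names=("block","fence","end_stop","spool","ferrule"),save="c")
c=cv2.imread("pics/top_c.png");cv2.imwrite("pics/cc.png",cv2.resize(c[150:260,240:380],(760,597)))
E
```

```text
down False [-22.   82.  182.2] F [ 0.2 -0.4  0.6] t 15.4167
s1 False [-22.  -14.9 182.2] F [ 0.3 -0.3  0.1] t 17.725
s2 True [-21.9 -39.9 182. ] F [-0.3  4.6  3.8] t 19.1417
up [-22.2  29.9 279. ] F [-0.   0.5 -0.4] t 20.9667
top block 0.76 [ -19.7 -114.5    0. ] [ 45.6 125.3] 12.2
top fence 0.58 [11.9  0.5  0. ] [ 22.  398.9] 12.2
top end_stop 0.68 [ -41.5 -184.6    0. ] [63.3 15.8] 9.8
top spool 0.79 [-37.2 183.7   0. ] [46.4 51.1] 0.9
top ferrule 0.49 [-141.8  164.2    0. ] [41.8 48.8] 46.2
scene block 0.65 [ -17.  -118.6    0. ] [ 53.7 129.9] 10.4
scene fence 0.77 [14.  -3.2  0. ] [ 23.3 398.1] 12.1
scene end_stop 0.93 [ -40.9 -186.2    0. ] [62.3 19.2] 12.7
scene spool 0.64 [-38.  172.5   0. ] [34.8 49.1] 80.7
scene ferrule 0.78 [-120.7 -160.9    0. ] [28.5 23.9] 55.0
```

View pics/cc.png

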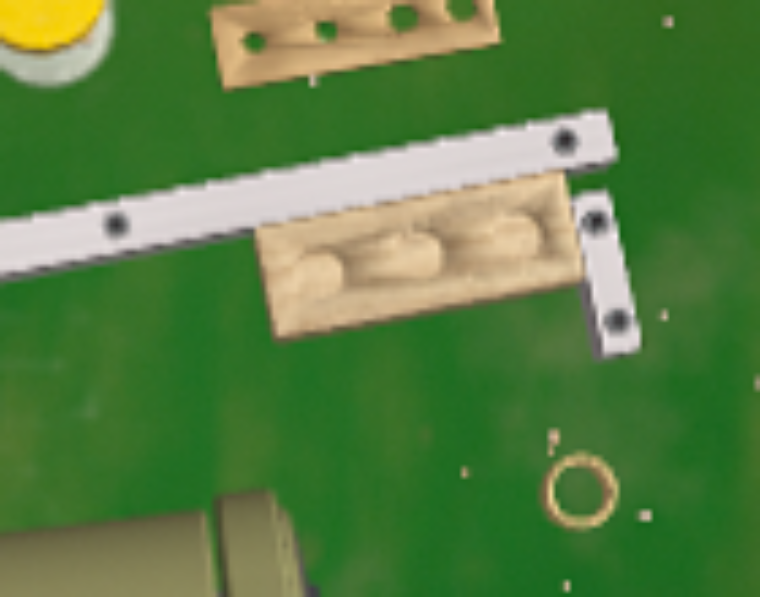

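The block is against both the fence and the stop, with its right end at crop pixel (575,225). A light confirming press on each face will settle any residual gap.

```bash
python3 - <<'E'
from h import *
bot.move_gripper(40)
bot.servo_line(P(-80,-112,280),speed=200)
bot.servo_line(P(-80,-112,205),speed=120)
h=bot.servo_line(P(-80,-112,178),speed=30,until_force=4); rep("down",h)
z=bot.read_ee_pos()[2]+(5 if h else 0)
if h: bot.servo_line(P(-80,-112,z))
h=bot.servo_line(P(-40,-112,z),speed=20,until_force=12); rep("fence press",h)
bot.servo_line(P(-78,-112,z),speed=60); bot.servo_line(P(-78,-112,260))
bot.servo_line(P(-22,0,260),speed=200); bot.move_gripper(0)
bot.servo_line(P(-22,0,182),speed=100); rep("d")
h=bot.servo_line(P(-22,-70,182),speed=25,until_force=12); rep("end press",h)
bot.servo_line(P(-22,10,182),speed=80); bot.servo_line(P(-22,10,280)); bot.servo_line(P(-200,30,300),speed=200); rep("up")
look(names=("block","end_stop","tee"),save="d")
c=cv2.imread("pics/top_d.png");cv2.imwrite("pics/dd.png",cv2.resize(c[130:290,160:380],(800,582)))
E
```

```text
down False [ -79.9 -112.   178.2] F [0.  0.  0.9] t 26.625
fence press True [ -51.  -111.9  177.6] F [-0.5 -0.9  0.1] t 27.975
d [-21.8  -0.  182.7] F [ 0.3 -0.7  0.7] t 31.4417
end press True [-22.  -40.2 181.9] F [-0.5  5.1  4.2] t 33.0583
up [-199.4   29.9  299.8] F [ 0.2 -0.   0.1] t 35.6917
top block 0.69 [ -19.9 -115.1    0. ] [ 45.4 126.6] 12.4
top end_stop 0.62 [ -41.2 -184.8    0. ] [63.5 17.7] 11.9
top tee 0.78 [-142.4  164.3    0. ] [41.1 49.3] 44.1
scene block 0.87 [ -25.8 -119.8    0. ] [ 65.5 134.2] 9.3
scene end_stop 0.67 [ -40.8 -186.9    0. ] [63.9 17.6] 12.4
scene tee 0.82 [-140.6  159.8    0. ] [41.8 50. ] 59.0
```

View pics/dd.png

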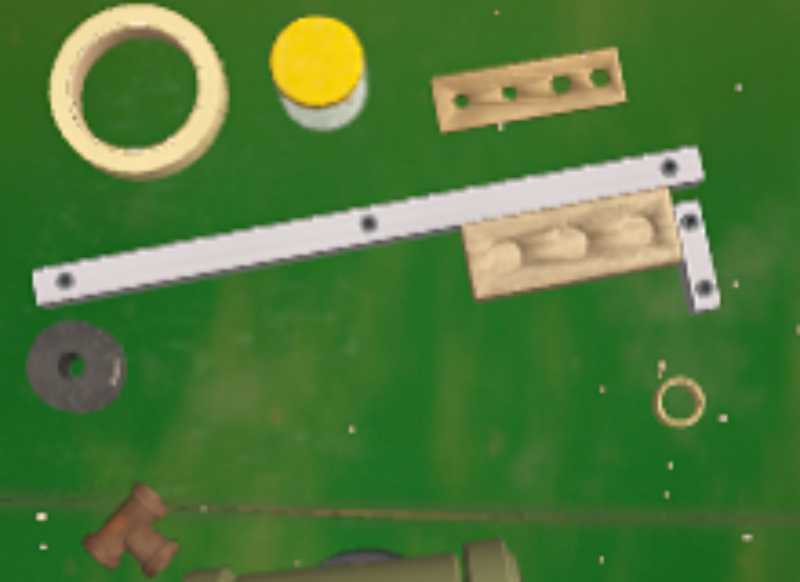

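The block sits flush on the fence and against the stop (its right corner at crop pixel 680,230). Both presses stopped within about 1 mm of where they did before, and the bystanders haven't moved.

```bash
python3 -c "
from rig import bot
print(bot.finish_job())"
```

```text
the job is handed in; nothing more can be done
None
```

I pushed the block flush against the long fence and hard up against the end stop at the fence's right end; in the last picture the other loose things stand where they were, and I handed the job in at about 36 s.

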